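# Uncouple the bench hitch and hold its tongue up

## Robot

A 6-joint arm with a two-finger parallel gripper is mounted at the origin on a cart in front of the work surface, level with it; the furniture and walls round the work are solid. World frame = base frame: x ahead of the robot, y to its left, z up, the work surface at z = 0. Lengths are in m, angles in rad, forces in N, time in s.
With the tool pointing down it reaches from about 0.35 to 0.975 m from the base axis. Payload 4.9 kg.
Tool frame: the origin (TCP) lies on the centre line of the jaws, within the pads' length; the fingertips stand 11 mm ahead of it and the grasp point (between the pads) lies 8 mm behind it; z points along the fingers, y is the direction in which the jaws open and shut (so a half turn about z gives the same grasp; the last joint's range is limited). The gripper opens to 85 mm and grips with 20 to 120 N. Pads are 22 mm wide; open, the fingers measure 114 mm over their backs; the gripper's body (76 mm by 85 mm) begins 54 mm behind the grasp point. The pads swing forward as they close: fully open they stand 13 mm farther back than shut.
Start: joints at [1.143, 0.053, 1.613, -0, 1.476, -0.119], TCP at [0.19, 0.595, 0.217] pointing down, gripper open.
Joint ranges: [-3.01, 3.01], [-1.01, 2.22], [0.06, 2.58], [-1.02, 4.17], [0.09, 2.62], [-3.14, 3.14]. Speed limits (rad/s): [2.57, 2.57, 3.14, 3.14, 3.14, 3.14].

## Interface

Orientations are given as a rotation vector (axis times angle).
In Python, from station import ctrl gives the robot as it stands.
- The arm moves only by the tool send_rows, never from a script. Its argument "series" is a list of rows, each an object of numbers: "tx", "ty", "tz": the shift along the tool's x, y, z in cm; "wx", "wy", "wz": the turn, a rotation vector about the tool's x, y, z in rad; "jaw": the closure, from 0 (fully open) to 1 (shut). In form: [{"tx": .., "ty": .., "tz": .., "wx": .., "wy": .., "wz": .., "jaw": ..}, ...]. A call has 1 to 5 rows; each row shifts and turns the pose as measured when the row begins, along the tool's axes as they then stand; what a row does not reach is not made up. A row lasts 1/8 s, in which the tool goes at most 62.5 mm and 10.7 degrees, less where a joint would pass 70% of its speed; a pose out of reach is approached as far as the arm can. A call is refused whole if a number of a shift passes 6.25 or a number of a turn 0.188, either way. A call with a gripper value outside its range is refused whole. The fingers move at their own pace and stop on an object; "squeeze" is the grip in N (left out, the last holds). Time passes only in rows, so rows that do not move let the fingers close. It gives the time, the measured TCP pose, the force and the opening at its end, in the units of the state.
- ctrl.get_obs(): the state, without advancing time (a new reading comes with each control period).
- ctrl.get_image(name): name is "scene" or "top"; returns the picture (384x512x3 uint8, red, green, blue); there is no depth.
- ctrl.camera_info(name): a dict with "mtx" (3x3 intrinsics, pixels), "R" (3x3) and "t" (3): a world point X has camera coordinates R X + t. Camera axes: x right, y down, z forward; pixel columns grow to the right and rows downward; lengths in m; the calibration is good to about 2 mm. A picture is of the moment at which its call begins. camera_info takes no time and is no camera call.
- ctrl.finish_job(): hands the job in, once; it reports no verdict.
The state is a dict: "t": time; "q": joint angles; "dq": joint speeds; "effort": joint torques, N m; "tool_pos": TCP position; "tool_rot": TCP orientation; "contact_force": force on the tool from outside, world axes, zero at the start; "wrist_torque": the same for the moment, N m; "opening": finger opening in m.
Only numpy, scipy, OpenCV 4.12 (cv2) and the standard library are available. Lean on these libraries where they do the work, as an engineer would, in place of code of your own. Each camera call takes 0.05 s, during which the arm holds its last target.

## Task

Pull the safety pin out of the hitch coupler and leave it in the shallow tray. Then pull the latch tab sideways against its spring, lift the tongue off the ball until the coupler head is at least 6 cm higher than where it sat, and finish while still holding it up there with the gripper. Leave the micrometer and the loose bearing race in front of the hitch where they are.

Things in the scene. Friction and masses are not known exactly. Their poses are not given: they have to be found in the camera images.
- hitch: Hitch, bolted down: grey base plate 300 x 100 x 10 mm, steel ball (28 mm) on a post, and a clevis 98 mm high in which the grey tongue is hinged. Origin: bench level, on the ball's vertical axis. +x runs level from ball to clevis (about away from the robot), +y is the way the latch pulls, z up. The coupler head on the ball is 62 x 60 mm, its top 88 mm above the bench.
- hitch_hinge (a point): Point on the tongue's hinge axis, on the hitch's middle line, 200 mm behind the ball axis and 75 mm above the bench; the axis runs level along the hitch's y.
- tongue (a joint): Angle of the tongue about its hinge, rad: 0 seated on the ball, grows as the head is lifted, to 0.8 at most. The head is 200 mm from the hinge: 0.3 rad lifts it 60 mm. It falls back when let go; about 3 N at the head lifts it. While the latch is shut it lifts no more than about 0.02.
- latch (a joint): Sideways travel of the latch along the hitch's +y, m: 0 shut, 0.016 fully pulled. A spring draws it shut (3 N shut, 7.5 N fully pulled). Its fork under the ball lets go from about 0.012 on. With the safety pin in, it moves only about 3 to 6 mm. It rides on the tongue: lifting by the pulled tab lifts the tongue.
- latch_tab (a point): Point to grip on the latch tab, on its middle plane, 13 mm below its top, above the ball while shut. The tab is an upright dark steel block on the coupler head, 12 mm thick along the hitch's y, 24 mm along x, 36 mm tall; its top is 131 mm above the bench and the steel slide plate that it stands on 95 mm.
- safety_pin: Loose steel pin, 56 mm long, 40 g: shaft 7 mm thick and 33 mm long, round head 16 mm across and 22 mm high. Origin: centre of its foot, z to the head. It starts upright in a 20 mm deep hole of the tongue, 60 mm from the ball axis towards the clevis and 17.5 mm to +y; foot 67 mm, head 101 to 123 mm above the bench. It lifts straight out.
- tray: Shallow open aluminium tray, fixed, 150 (x) x 130 (y) x 22 mm, walls and floor 4 to 5 mm. Origin: centre of its underside. It is either left or right of the hitch.
- micrometer: Outside micrometer lying on the bench, 61 x 130 x 16 mm, origin at its middle on the bench. Leave alone.
- race_a: Loose bearing race, 29 mm across, 10 mm high, lying near the left front of the hitch, origin under its centre. Leave alone.

How it is judged:
On the way, in this order (a step that is already met when the one before it is completed fails the run):
1. the safety pin lies let go in the tray (x of safety_pin in the frame of tray between -0.075 and 0.075 m and y of safety_pin in the frame of tray between -0.065 and 0.065 m and z of safety_pin in the frame of tray below 0.035 m and contact force between the fingers and safety_pin below 0.1 N and contact force between tray and safety_pin above 0.05 N), for 0.2 s.
2. the latch is pulled aside while the tongue is still down (value of joint latch above 0.01 m and value of joint tongue below 0.05 rad), for 0.05 s.
3. the tongue is raised off the ball (value of joint tongue above 0.28 rad), for 0.2 s.
At the end, for the whole second after the job is handed in: The fingers hold the tongue (contact force over 1 N, nothing else propping it), still (under 0.1 rad/s) and raised by more than 0.28 rad, that is the head at least 55 mm above its seat; the safety pin is in the tray (value of joint tongue above 0.28 rad and velocity of joint tongue between -0.1 and 0.1 rad/s and contact force between the fingers and hitch above 1 N and x of safety_pin in the frame of tray between -0.075 and 0.075 m and y of safety_pin in the frame of tray between -0.065 and 0.065 m and z of safety_pin in the frame of tray below 0.035 m and contact force between hitch and safety_pin below 0.05 N and contact force between hitch and micrometer below 0.05 N and contact force between hitch and race_a below 0.05 N); the arm keeps its last pose, push and grip.
It fails at once if the micrometer is moved by more than 30 mm (distance of micrometer from where it was at the start of the episode above 0.03 m).
It fails at once if the bearing race in front is moved by more than 30 mm (distance of race_a from where it was at the start of the episode above 0.03 m).
It also fails if it takes over 48 s, if anything falls off the work surface, if the arm or the gripper's body presses on something with over 40 N, if the wrist force passes 120 N, or if a joint passes its speed limit or range.

## Working session

There is one attempt and no reset: what is moved stays moved. The work goes in short steps, Python scripts to look and compute and a tool call to move; the robot and the scene stay as the last step left them, time stands still between calls to the robot, and variables do not carry over. Pictures are saved under pics/ and viewed, and the job is handed in when it is done.

Besides the shell and the picture viewer there is one more tool, called after "Request:" as name(argument=value, ...), one argument or row to a line, values as JSON. send_rows: Moves the arm, as the interface text tells. Its arguments: {"type":"object","properties":{"series":{"type":"array"},"squeeze":{"type":"number"}},"required":["series"]}

```bash
ls; mkdir -p pics; python3 - <<'E'
from station import ctrl
import cv2
for n in("scene","top"):
    im=ctrl.get_image(n); cv2.imwrite(f"pics/{n}0.png",im[:,:,::-1])
    c=ctrl.camera_info(n); print(n,c)
print(ctrl.get_obs())
E
```

```text
pics
scene {'mtx': array([[457.31633098,   0.        , 255.6766132 ],
       [  0.        , 457.31633098, 191.72400261],
       [  0.        ,   0.        ,   1.        ]]), 'R': array([[ 8.91882262e-01, -4.52267622e-01,  1.70060791e-04],
       [-2.93008328e-01, -5.78105585e-01, -7.61537952e-01],
       [ 3.44517272e-01,  6.79152362e-01, -6.48120297e-01]]), 't': array([-0.48265023,  0.22312524,  1.02947103])}
top {'mtx': array([[371.04902704,   0.        , 250.43740598],
       [  0.        , 371.04902704, 191.94124934],
       [  0.        ,   0.        ,   1.        ]]), 'R': array([[ 0.02281535, -0.99928178,  0.03025524],
       [-0.99736589, -0.02483501, -0.06815066],
       [ 0.0688531 , -0.02862066, -0.99721618]]), 't': array([-0.03154195,  0.53277785,  0.91359107])}
{'t': 0.1, 'q': array([ 1.14299566e+00,  5.33144015e-02,  1.61416383e+00, -3.64185846e-06,
        1.47598234e+00, -1.18973105e-01]), 'dq': array([-0.00044368, -0.00038942, -0.00345064, -0.00061323,  0.00105791,
        0.00205517]), 'effort': array([ 3.79726782e-05, -3.94900632e+01, -3.71364534e+01, -8.62560250e-05,
        3.93938928e-03, -2.11935566e-05]), 'tool_pos': array([0.1897022 , 0.59489681, 0.2155671 ]), 'tool_rot': array([-4.83101961e-01, -3.10371750e+00,  2.82623878e-03]), 'contact_force': array([0.12482605, 0.13679903, 0.15932329]), 'wrist_torque': array([-0.01404077,  0.03535787, -0.0025868 ]), 'opening': 0.08550072480990493}
```

View pics/scene0.png

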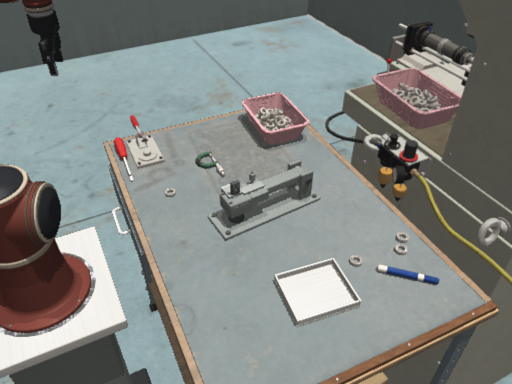

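View pics/top0.png

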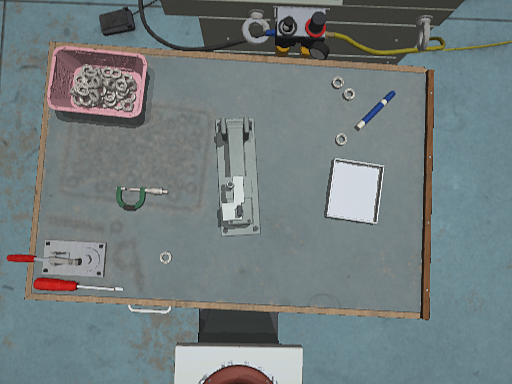

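The top view shows the hitch at (238,177), the tray on the right at (354,191), the micrometer at (135,195) and the race at (166,257). I'll zoom in on the hitch.

```bash
cat > h.py <<'E'
import numpy as np, cv2
from station import ctrl
C={n:ctrl.camera_info(n) for n in("scene","top")}
def ray(n,u,v):
    c=C[n]; d=c["R"].T@np.linalg.solve(c["mtx"],[u,v,1.]); o=-c["R"].T@c["t"]; return o,d
def onz(n,u,v,z):
    o,d=ray(n,u,v); return o+d*(z-o[2])/d[2]
def proj(n,X):
    c=C[n]; p=c["mtx"]@(c["R"]@np.asarray(X,float)+c["t"]); return p[:2]/p[2]
def tri(us,ut):
    P=[C[n]["mtx"]@np.c_[C[n]["R"],C[n]["t"]] for n in("scene","top")]
    X=cv2.triangulatePoints(P[0],P[1],np.array(us,float).reshape(2,1),np.array(ut,float).reshape(2,1)); return (X[:3]/X[3]).ravel()
E
python3 - <<'E'
import cv2
a=cv2.imread("pics/top0.png")[105:245,195:280]; cv2.imwrite("pics/tc.png",cv2.resize(a,None,fx=4,fy=4,interpolation=cv2.INTER_CUBIC))
a=cv2.imread("pics/scene0.png")[150:245,200:330]; cv2.imwrite("pics/sc.png",cv2.resize(a,None,fx=6,fy=6,interpolation=cv2.INTER_CUBIC))
a=cv2.imread("pics/top0.png")[145:235,315:395]; cv2.imwrite("pics/tt.png",cv2.resize(a,None,fx=5,fy=5,interpolation=cv2.INTER_CUBIC))
E
```

```text
(no output)
```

View pics/tc.png

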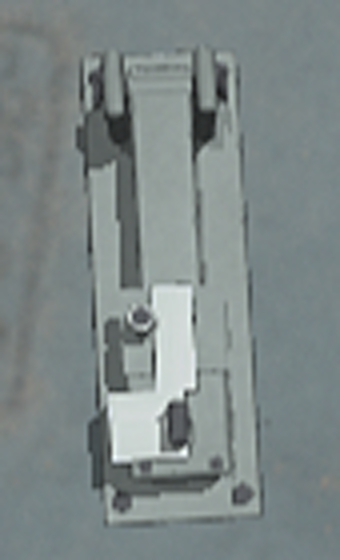

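View pics/sc.png

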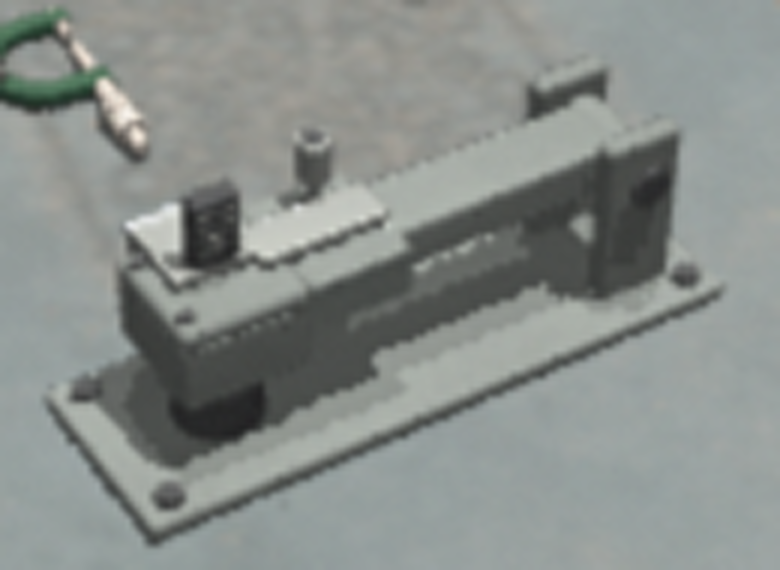

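View pics/tt.png

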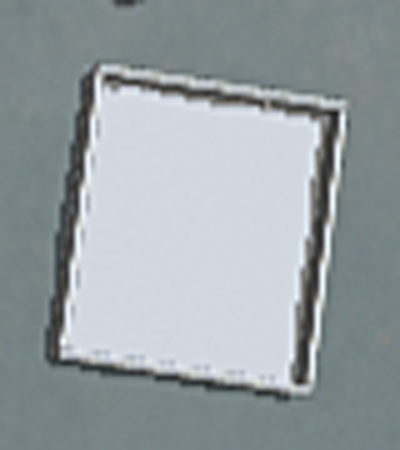

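```bash
python3 - <<'E'
from h import *
f=lambda u,v:((u+.5)/4-.5+195,(v+.5)/4-.5+105)
g=lambda u,v:((u+.5)/6-.5+200,(v+.5)/6-.5+150)
h=lambda u,v:((u+.5)/5-.5+315,(v+.5)/5-.5+145)
cs=[onz("top",*f(*p),.010) for p in((83,58),(237,52),(262,517),(105,526))]
for c in cs: print("plate top",c)
cs2=[onz("scene",*g(*p),.010) for p in((723,287),(152,540),(48,398))]
for c in cs2: print("plate scene",c)
print("pin top",onz("top",*f(141,317),.123),"scene",onz("scene",*g(313,136),.123), tri(g(313,136),f(141,317)))
print("tab top view",onz("top",*f(177,425),.131),"scene",onz("scene",*g(210,187),.131))
tc=[onz("top",*h(*p),.022) for p in((97,68),(343,102),(312,392),(57,358))]
for c in tc: print("tray",c)
print("tray c",np.mean(tc,0))
print("race",onz("top",166,257,.01),"mic",onz("top",135,196,.01))
ctr=np.mean(cs,0); ax=(cs[0]+cs[1]-cs[2]-cs[3])/2; ex=ax/np.linalg.norm(ax); print("ctr",ctr,"ax",ex,np.linalg.norm(ax),np.arctan2(ex[1],ex[0]))
E
```

```text
plate top [0.71874522 0.07507406 0.01      ]
plate top [ 0.72571844 -0.02353956  0.01      ]
plate top [ 0.42875897 -0.0458874   0.01      ]
plate top [0.42102557 0.05258751 0.01      ]
plate scene [ 0.72799868 -0.02328156  0.01      ]
plate scene [ 0.42970552 -0.05075447  0.01      ]
plate scene [0.42382136 0.04801817 0.01      ]
pin top [0.5430577 0.0304463 0.123    ] scene [0.54641465 0.03243315 0.123     ] [0.54411822 0.0298379  0.12550354]
tab top view [0.48326522 0.00888068 0.131     ] scene [0.48922171 0.01197663 0.131     ]
tray [ 0.62418963 -0.22875854  0.022     ]
tray [ 0.61022987 -0.3549129   0.022     ]
tray [ 0.46279847 -0.33887527  0.022     ]
tray [ 0.47690681 -0.20963628  0.022     ]
tray c [ 0.54353119 -0.28304575  0.022     ]
race [0.36648532 0.18740951 0.01      ] mic [0.51654992 0.27052209 0.01      ]
ctr [0.57356205 0.01455865 0.01      ] ax [9.97170037e-01 7.51792318e-02 1.86164455e-16] 0.2981834058435677 0.07525023026948673
```

```bash
cat >> h.py <<'E'
from scipy.spatial.transform import Rotation as Ro
YAW=0.079
def tgt(yaw): # tool down, tool y along angle yaw+90deg
    y=np.array([-np.sin(yaw),np.cos(yaw),0]); z=np.array([0,0,-1.]); return Ro.from_matrix(np.c_[np.cross(y,z),y,z])
def go(p,yaw=YAW,R=None):
    o=ctrl.get_obs(); A=Ro.from_rotvec(o["tool_rot"]); T=R or tgt(yaw)
    d=A.inv().apply(np.array(p)-o["tool_pos"])*100; w=(A.inv()*T).as_rotvec()
    print("t",round(o["t"],2),"pos",o["tool_pos"].round(4),"F",o["contact_force"].round(1),"op",round(o["opening"],4)); print("shift cm",d.round(2),"turn",w.round(3), "after turn shift",(T.inv().apply(np.array(p)-o["tool_pos"])*100).round(2))
E
python3 -c "
from h import *
go([.544,.031,.20])"
```

```text
t 0.1 pos [0.1897 0.5949 0.2156] F [0.1 0.1 0.2] op 0.0855
shift cm [-50.89 -42.95   1.63] turn [-0.002 -0.001 -0.388] after turn shift [-30.87 -59.01   1.56]
```

Request:
send_rows(
  series=[
    {"tx":-4,"ty":-3.4},
    {"tx":-4,"ty":-3.4},
    {"tx":-4,"ty":-3.4},
    {"tx":-4,"ty":-3.4},
    {"tx":-4,"ty":-3.4},
  ],
)

```text
invalid input at $.series[0]: expected keys tx, ty, tz, wx, wy, wz, jaw
```

Request:
send_rows(
  series=[
    {"tx":-4,"ty":-3.4,"jaw":0.3},
    {"tx":-4,"ty":-3.4},
    {"tx":-4,"ty":-3.4},
    {"tx":-4,"ty":-3.4},
    {"wz":-0.13},
  ],
)

```text
invalid input at $.series[0]: expected keys tx, ty, tz, wx, wy, wz, jaw
```

```bash
python3 -c "
from h import *
go([.544,.031,.20])"
```

```text
t 0.1 pos [0.1897 0.5949 0.2156] F [0.1 0.1 0.2] op 0.0855
shift cm [-50.89 -42.95   1.63] turn [-0.002 -0.001 -0.388] after turn shift [-30.87 -59.01   1.56]
```

All keys are required in each row.

Request:
send_rows(
  series=[
    {"tx":-4,"ty":-3.4,"tz":0,"wx":0,"wy":0,"wz":0,"jaw":0},
    {"tx":-4,"ty":-3.4,"tz":0,"wx":0,"wy":0,"wz":0,"jaw":0},
    {"tx":-4,"ty":-3.4,"tz":0,"wx":0,"wy":0,"wz":0,"jaw":0},
    {"tx":-4,"ty":-3.4,"tz":0,"wx":0,"wy":0,"wz":0,"jaw":0},
    {"tx":-4,"ty":-3.4,"tz":0,"wx":0,"wy":0,"wz":0,"jaw":0.3},
  ],
)

```text
t: 0.72
tool_pos: [0.3298, 0.3673, 0.2126]
tool_rot: [-0.472, -3.104, 0.009]
contact_force: [0.7, 0.0, 0.5]
opening: 0.0701
```

Request:
send_rows(
  series=[
    {"tx":-4,"ty":-3.4,"tz":0,"wx":0,"wy":0,"wz":0,"jaw":0.3},
    {"tx":-4,"ty":-3.4,"tz":0,"wx":0,"wy":0,"wz":0,"jaw":0.3},
    {"tx":-4,"ty":-3.4,"tz":0,"wx":0,"wy":0,"wz":0,"jaw":0.3},
    {"tx":-4,"ty":-3.4,"tz":0,"wx":0,"wy":0,"wz":0,"jaw":0.3},
    {"tx":0,"ty":0,"tz":0,"wx":0,"wy":0,"wz":-0.13,"jaw":0.3},
  ],
)

```text
t: 1.35
tool_pos: [0.4449, 0.1804, 0.2112]
tool_rot: [-0.271, -3.126, 0.011]
contact_force: [-0.5, 0.1, 0.1]
opening: 0.0601
```

```bash
python3 -c "
from h import *
go([.544,.031,.20])"
```

```text
t 1.35 pos [0.4449 0.1804 0.2112] F [-0.5  0.1  0.1] op 0.0601
shift cm [-12.33 -13.     1.17] turn [-0.007 -0.004 -0.252] after turn shift [ -8.7  -15.67   1.12]
```

Request:
send_rows(
  series=[
    {"tx":0,"ty":0,"tz":0,"wx":0,"wy":0,"wz":-0.13,"jaw":0.45},
    {"tx":0,"ty":0,"tz":0,"wx":0,"wy":0,"wz":-0.12,"jaw":0.45},
    {"tx":-3,"ty":-5.2,"tz":0,"wx":0,"wy":0,"wz":0,"jaw":0.45},
    {"tx":-3,"ty":-5.2,"tz":0,"wx":0,"wy":0,"wz":0,"jaw":0.45},
    {"tx":-2.5,"ty":-5,"tz":0,"wx":0,"wy":0,"wz":0,"jaw":0.45},
  ],
)

```text
t: 1.98
tool_pos: [0.5431, 0.0322, 0.209]
tool_rot: [0.143, -3.131, 0.008]
contact_force: [0.1, 1.8, -0.8]
opening: 0.0468
```

```bash
python3 -c "
from h import *
go([.544,.031,.20])"
```

```text
t 1.98 pos [0.5431 0.0322 0.209 ] F [ 0.1  1.8 -0.8] op 0.0468
shift cm [-0.09 -0.12  0.9 ] turn [-0.005 -0.008  0.013] after turn shift [-0.08 -0.12  0.9 ]
```

Request:
send_rows(
  series=[
    {"tx":-0.1,"ty":-0.1,"tz":3,"wx":0,"wy":0,"wz":0.013,"jaw":0.45},
    {"tx":0,"ty":0,"tz":3,"wx":0,"wy":0,"wz":0,"jaw":0.45},
    {"tx":0,"ty":0,"tz":0.5,"wx":0,"wy":0,"wz":0,"jaw":0.45},
  ],
)

```text
t: 2.35
tool_pos: [0.5452, 0.0265, 0.142]
tool_rot: [0.112, -3.132, 0.009]
contact_force: [-0.5, -0.2, -1.0]
opening: 0.0466
```

```bash
python3 - <<'E'
from h import *
go([.544,.031,.111])
im=ctrl.get_image("scene")[:,:,::-1]; cv2.imwrite("pics/s1.png",cv2.resize(im[90:260,180:340],None,fx=4,fy=4,interpolation=cv2.INTER_CUBIC))
E
```

```text
t 2.35 pos [0.5452 0.0265 0.142 ] F [-0.5 -0.2 -1. ] op 0.0466
shift cm [0.07 0.47 3.1 ] turn [-0.005 -0.008 -0.008] after turn shift [0.09 0.46 3.1 ]
```

View pics/s1.png

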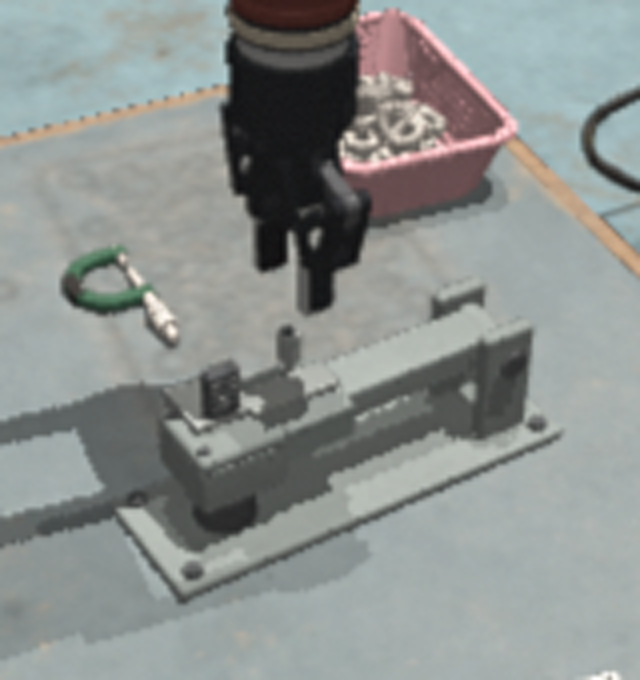

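Request:
send_rows(
  series=[
    {"tx":0.05,"ty":0.45,"tz":0,"wx":0,"wy":0,"wz":-0.008,"jaw":0.45},
    {"tx":0,"ty":0,"tz":0,"wx":0,"wy":0,"wz":0,"jaw":0.45},
    {"tx":0,"ty":0,"tz":1,"wx":0,"wy":0,"wz":0,"jaw":0.45},
    {"tx":0,"ty":0,"tz":1,"wx":0,"wy":0,"wz":0,"jaw":0.45},
    {"tx":0,"ty":0,"tz":0.6,"wx":0,"wy":0,"wz":0,"jaw":0.45},
  ],
)

```text
t: 3.02
tool_pos: [0.547, 0.0321, 0.1196]
tool_rot: [-0.129, 3.139, -0.01]
contact_force: [-0.2, 0.3, -0.1]
opening: 0.047
```

```bash
python3 - <<'E'
from h import *
go([.544,.031,.111])
im=ctrl.get_image("scene")[:,:,::-1]; cv2.imwrite("pics/s2.png",cv2.resize(im[130:230,210:310],None,fx=6,fy=6,interpolation=cv2.INTER_CUBIC))
E
```

```text
t 3.02 pos [0.547  0.0321 0.1196] F [-0.2  0.3 -0.1] op 0.047
shift cm [ 0.3  -0.08  0.86] turn [-0.007  0.     0.003] after turn shift [ 0.3  -0.08  0.86]
```

View pics/s2.png

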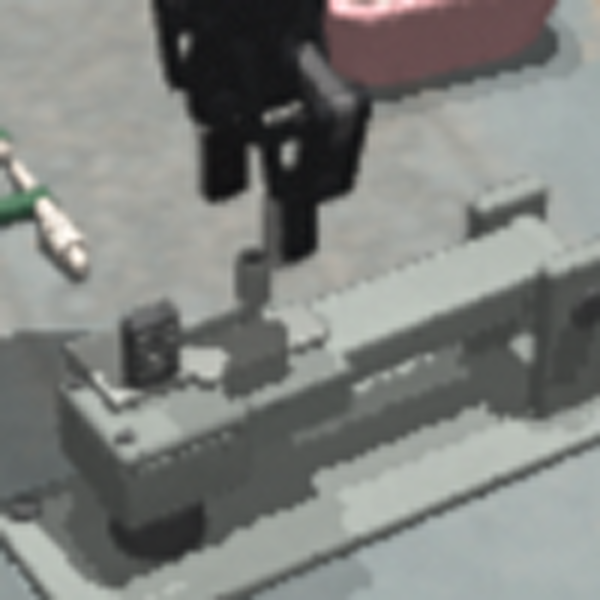

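```bash
python3 - <<'E'
from h import *
for z in(.101,.109,.115,.12,.123,.13,.135):
    p=proj("scene",[.547,.032,z]); a=proj("scene",[.547-.0017,.032+.0235,z]);b=proj("scene",[.547+.0017,.032-.0235,z])
    print(z,*[((q-[210,130]+.5)*6).round() for q in(p,a,b)])
print(ctrl.get_obs()["tool_pos"])
E
```

```text
0.101 [255. 297.] [228. 268.] [284. 327.]
0.109 [255. 283.] [228. 253.] [284. 313.]
0.115 [255. 272.] [227. 242.] [284. 301.]
0.12 [255. 262.] [227. 233.] [284. 292.]
0.123 [255. 257.] [227. 228.] [284. 286.]
0.13 [255. 244.] [227. 215.] [284. 273.]
0.135 [255. 234.] [227. 205.] [284. 264.]
[0.54637954 0.03207842 0.11863359]
```

```bash
python3 - <<'E'
from h import *
im=ctrl.get_image("scene")[:,:,::-1]; cv2.imwrite("pics/s3.png",cv2.resize(im[135:195,225:285],None,fx=10,fy=10,interpolation=cv2.INTER_NEAREST))
im=ctrl.get_image("top")[:,:,::-1]; cv2.imwrite("pics/t3.png",cv2.resize(im[100:240,190:300],None,fx=4,fy=4,interpolation=cv2.INTER_CUBIC))
print(-C["scene"]["R"].T@C["scene"]["t"],ctrl.get_obs()["tool_pos"])
E
```

```text
[ 0.14117418 -0.78846481  0.83722149] [0.54683652 0.03202328 0.11970023]
```

View pics/s3.png

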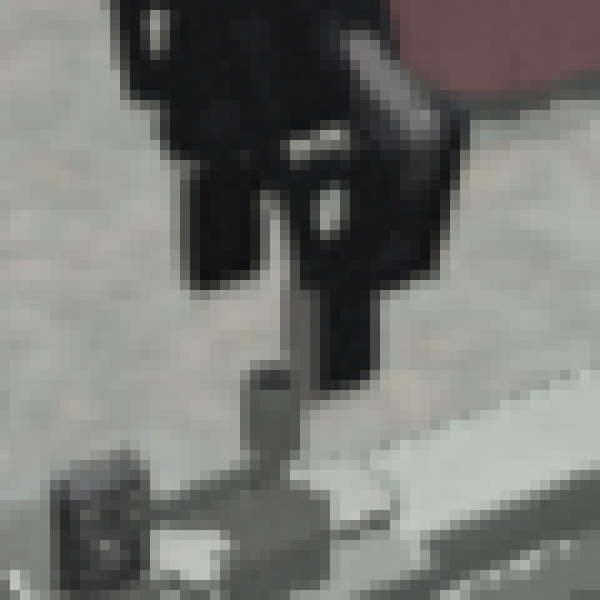

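View pics/t3.png

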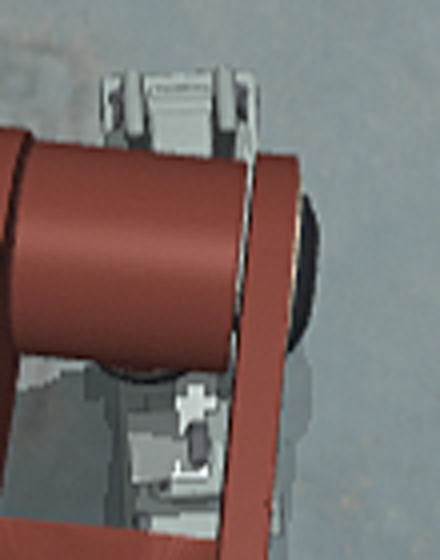

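Request:
send_rows(
  series=[
    {"tx":0.2,"ty":-0.08,"tz":0.5,"wx":0,"wy":0,"wz":0,"jaw":0.45},
    {"tx":0,"ty":0,"tz":0.4,"wx":0,"wy":0,"wz":0,"jaw":0.45},
    {"tx":0,"ty":0,"tz":0,"wx":0,"wy":0,"wz":0,"jaw":0.45},
  ],
)

```text
t: 3.55
tool_pos: [0.5451, 0.0308, 0.1105]
tool_rot: [-0.128, 3.139, -0.01]
contact_force: [-0.8, 0.0, 0.2]
opening: 0.0471
```

```bash
python3 - <<'E'
from h import *
go([.544,.031,.111])
im=ctrl.get_image("scene")[:,:,::-1]; cv2.imwrite("pics/s4.png",cv2.resize(im[135:195,225:285],None,fx=10,fy=10,interpolation=cv2.INTER_NEAREST))
E
```

```text
t 3.55 pos [0.5451 0.0308 0.1105] F [-0.8  0.   0.2] op 0.0471
shift cm [ 0.1   0.03 -0.05] turn [-0.007  0.     0.003] after turn shift [ 0.1   0.03 -0.05]
```

View pics/s4.png

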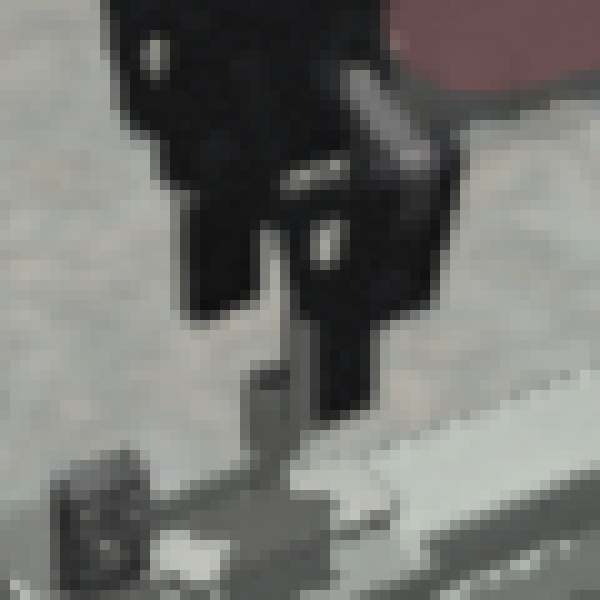

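Request:
send_rows(
  series=[
    {"tx":0.1,"ty":0,"tz":0,"wx":0,"wy":0,"wz":0,"jaw":0.68},
    {"tx":0,"ty":0,"tz":0,"wx":0,"wy":0,"wz":0,"jaw":0.68},
    {"tx":0,"ty":0,"tz":0,"wx":0,"wy":0,"wz":0,"jaw":0.68},
  ],
)

```text
t: 3.98
tool_pos: [0.5445, 0.0307, 0.1112]
tool_rot: [-0.128, 3.137, -0.011]
contact_force: [-0.9, -0.0, 0.2]
opening: 0.0274
```

```bash
python3 - <<'E'
from h import *
go([.544,.031,.111])
im=ctrl.get_image("scene")[:,:,::-1]; cv2.imwrite("pics/s5.png",cv2.resize(im[135:195,225:285],None,fx=10,fy=10,interpolation=cv2.INTER_NEAREST))
E
```

```text
t 3.98 pos [0.5445 0.0307 0.1112] F [-0.9 -0.   0.2] op 0.0274
shift cm [0.04 0.04 0.02] turn [-0.007  0.001  0.003] after turn shift [0.04 0.04 0.02]
```

View pics/s5.png

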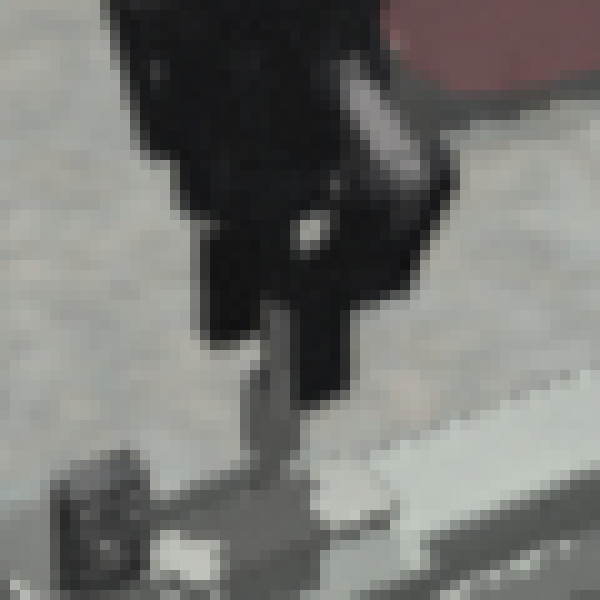

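Request:
send_rows(
  series=[
    {"tx":0,"ty":0,"tz":0.3,"wx":0,"wy":0,"wz":0,"jaw":0.65},
    {"tx":0,"ty":0,"tz":0.2,"wx":0,"wy":0,"wz":0,"jaw":0.65},
    {"tx":0,"ty":0,"tz":0,"wx":0,"wy":0,"wz":0,"jaw":0.65},
  ],
)

```text
t: 4.4
tool_pos: [0.5444, 0.0307, 0.1058]
tool_rot: [-0.128, 3.137, -0.011]
contact_force: [0.2, 0.0, 0.7]
opening: 0.03
```

```bash
python3 - <<'E'
from h import *
go([.544,.031,.101])
im=ctrl.get_image("scene")[:,:,::-1]; cv2.imwrite("pics/s6.png",cv2.resize(im[135:195,225:285],None,fx=10,fy=10,interpolation=cv2.INTER_NEAREST))
E
```

```text
t 4.4 pos [0.5444 0.0307 0.1058] F [0.2 0.  0.7] op 0.03
shift cm [0.04 0.04 0.48] turn [-0.007  0.001  0.003] after turn shift [0.04 0.04 0.48]
```

View pics/s6.png

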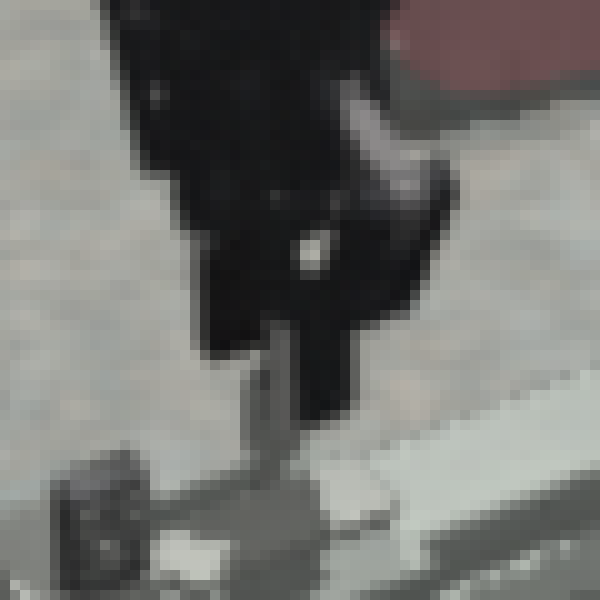

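Request:
send_rows(
  series=[
    {"tx":0,"ty":0,"tz":0.2,"wx":0,"wy":0,"wz":0,"jaw":0.65},
    {"tx":0,"ty":0,"tz":0.2,"wx":0,"wy":0,"wz":0,"jaw":0.65},
  ],
)

```text
t: 4.7
tool_pos: [0.5447, 0.0306, 0.1018]
tool_rot: [-0.128, 3.137, -0.011]
contact_force: [-0.7, -0.7, 0.2]
opening: 0.0299
```

Request:
send_rows(
  series=[
    {"tx":0,"ty":0,"tz":0.2,"wx":0,"wy":0,"wz":0,"jaw":0.65},
    {"tx":0,"ty":0,"tz":0,"wx":0,"wy":0,"wz":0,"jaw":0.65},
  ],
)

```text
t: 4.95
tool_pos: [0.5445, 0.0306, 0.0994]
tool_rot: [-0.128, 3.137, -0.011]
contact_force: [0.1, -0.6, -0.6]
opening: 0.0296
```

```bash
python3 - <<'E'
from h import *
go([.544,.031,.101])
im=ctrl.get_image("scene")[:,:,::-1]; cv2.imwrite("pics/s7.png",cv2.resize(im[135:195,225:285],None,fx=10,fy=10,interpolation=cv2.INTER_NEAREST))
E
```

```text
t 4.95 pos [0.5445 0.0306 0.0994] F [ 0.1 -0.6 -0.6] op 0.0296
shift cm [ 0.04  0.04 -0.16] turn [-0.007  0.001  0.003] after turn shift [ 0.04  0.04 -0.16]
```

View pics/s7.png

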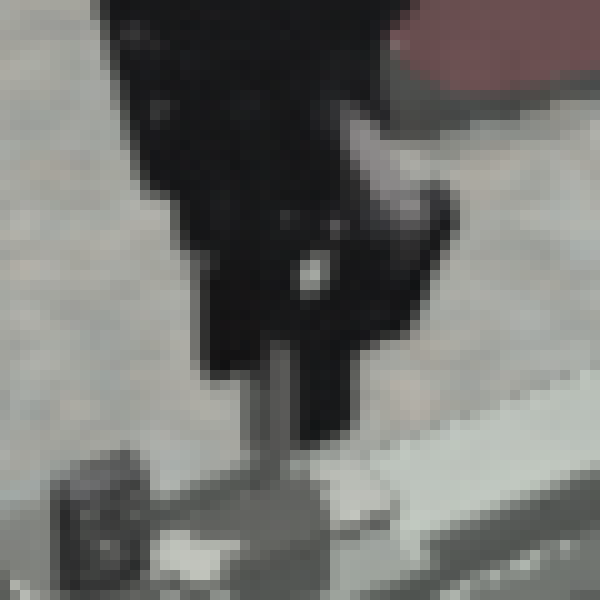

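Request:
send_rows(
  series=[
    {"tx":0,"ty":0,"tz":0,"wx":0,"wy":0,"wz":0,"jaw":1},
    {"tx":0,"ty":0,"tz":0,"wx":0,"wy":0,"wz":0,"jaw":1},
    {"tx":0,"ty":0,"tz":0,"wx":0,"wy":0,"wz":0,"jaw":1},
    {"tx":0,"ty":0,"tz":0,"wx":0,"wy":0,"wz":0,"jaw":1},
  ],
  squeeze=30,
)

```text
t: 5.5
tool_pos: [0.5447, 0.0306, 0.0998]
tool_rot: [-0.128, 3.137, -0.011]
contact_force: [-0.1, -0.1, 0.7]
opening: 0.0138
```

```bash
python3 - <<'E'
from h import *
go([.544,.031,.101])
im=ctrl.get_image("scene")[:,:,::-1]; cv2.imwrite("pics/s8.png",cv2.resize(im[135:195,225:285],None,fx=10,fy=10,interpolation=cv2.INTER_NEAREST))
E
```

```text
t 5.5 pos [0.5447 0.0306 0.0998] F [-0.1 -0.1  0.7] op 0.0138
shift cm [ 0.07  0.04 -0.12] turn [-0.007  0.002  0.003] after turn shift [ 0.07  0.04 -0.12]
```

View pics/s8.png

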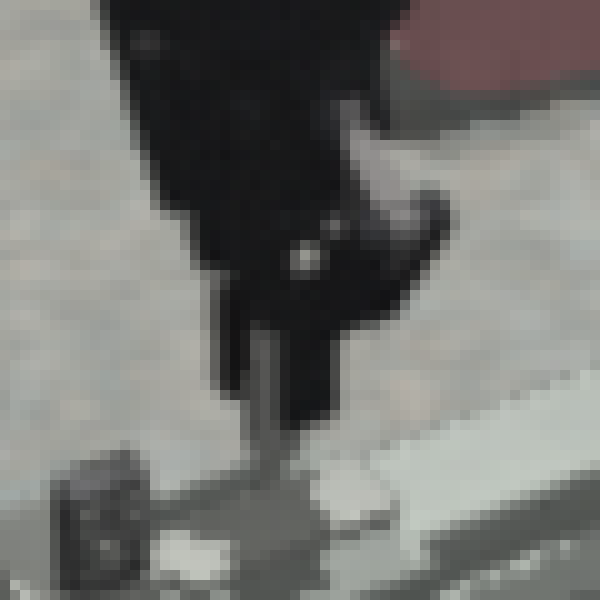

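Request:
send_rows(
  series=[
    {"tx":0,"ty":0,"tz":0,"wx":0,"wy":0,"wz":0,"jaw":1},
    {"tx":0,"ty":0,"tz":0,"wx":0,"wy":0,"wz":0,"jaw":1},
  ],
)

```text
t: 5.8
tool_pos: [0.5447, 0.0306, 0.0998]
tool_rot: [-0.128, 3.137, -0.011]
contact_force: [-0.2, 0.7, -0.4]
opening: 0.0138
```

Request:
send_rows(
  series=[
    {"tx":0,"ty":0,"tz":-0.8,"wx":0,"wy":0,"wz":0,"jaw":1},
    {"tx":0,"ty":0,"tz":-1,"wx":0,"wy":0,"wz":0,"jaw":1},
    {"tx":0,"ty":0,"tz":-1,"wx":0,"wy":0,"wz":0,"jaw":1},
    {"tx":0,"ty":0,"tz":-2,"wx":0,"wy":0,"wz":0,"jaw":1},
    {"tx":0,"ty":0,"tz":-3,"wx":0,"wy":0,"wz":0,"jaw":1},
  ],
)

```text
t: 6.42
tool_pos: [0.5431, 0.0313, 0.1803]
tool_rot: [0.128, -3.137, 0.01]
contact_force: [-0.0, 0.0, -0.7]
opening: 0.0141
```

```bash
python3 - <<'E'
from h import *
go([.545,-.283,.18])
im=ctrl.get_image("scene")[:,:,::-1]; cv2.imwrite("pics/s9.png",cv2.resize(im[90:240,200:330],None,fx=4,fy=4,interpolation=cv2.INTER_CUBIC))
E
```

```text
t 6.42 pos [0.5431 0.0313 0.1803] F [-0.   0.  -0.7] op 0.0141
shift cm [  2.38 -31.34   0.23] turn [-0.006 -0.002  0.003] after turn shift [ 2.290e+00 -3.134e+01  3.000e-02]
```

View pics/s9.png

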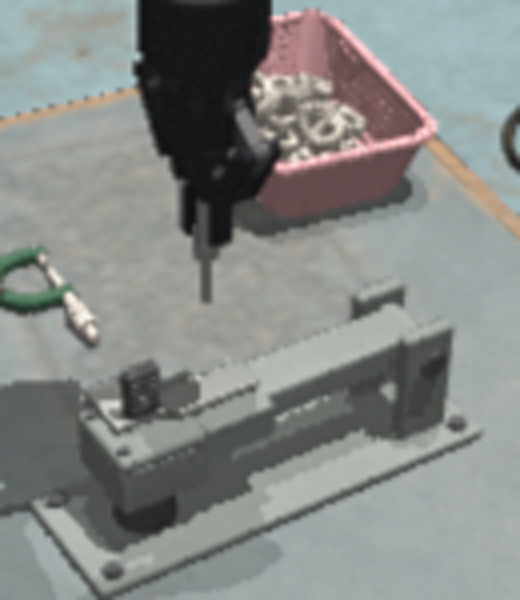

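Request:
send_rows(
  series=[
    {"tx":0.4,"ty":-4,"tz":0,"wx":0,"wy":0,"wz":0,"jaw":1},
    {"tx":0.4,"ty":-5.5,"tz":0,"wx":0,"wy":0,"wz":0,"jaw":1},
    {"tx":0.4,"ty":-5.5,"tz":0,"wx":0,"wy":0,"wz":0,"jaw":1},
    {"tx":0.4,"ty":-5.5,"tz":0,"wx":0,"wy":0,"wz":0,"jaw":1},
    {"tx":0.4,"ty":-5.5,"tz":0,"wx":0,"wy":0,"wz":0,"jaw":1},
  ],
)

```text
t: 7.1
tool_pos: [0.5518, -0.2341, 0.1981]
tool_rot: [-0.14, 3.117, -0.017]
contact_force: [0.5, 0.7, -0.4]
opening: 0.0141
```

```bash
python3 - <<'E'
from h import *
go([.545,-.283,.044])
E
```

```text
t 7.1 pos [ 0.5518 -0.2341  0.1981] F [ 0.5  0.7 -0.4] op 0.0141
shift cm [ 1.43 -4.62 15.44] turn [-0.012  0.021  0.011] after turn shift [ 1.06 -4.82 15.41]
```

Request:
send_rows(
  series=[
    {"tx":1.2,"ty":-4,"tz":1,"wx":-0.012,"wy":0.021,"wz":0.01,"jaw":1},
    {"tx":0,"ty":0,"tz":4,"wx":0,"wy":0,"wz":0,"jaw":1},
    {"tx":0,"ty":0,"tz":4,"wx":0,"wy":0,"wz":0,"jaw":1},
    {"tx":0,"ty":0,"tz":2,"wx":0,"wy":0,"wz":0,"jaw":1},
    {"tx":0,"ty":0,"tz":0,"wx":0,"wy":0,"wz":0,"jaw":1},
  ],
)

```text
t: 7.72
tool_pos: [0.546, -0.284, 0.0929]
tool_rot: [-0.114, 3.132, -0.01]
contact_force: [-0.2, 0.2, 0.0]
opening: 0.014
```

```bash
python3 - <<'E'
from h import *
go([.545,-.283,.044])
im=ctrl.get_image("scene")[:,:,::-1]; cv2.imwrite("pics/s10.png",cv2.resize(im[190:350,240:390],None,fx=4,fy=4,interpolation=cv2.INTER_CUBIC))
E
```

```text
t 7.72 pos [ 0.546  -0.284   0.0929] F [-0.2  0.2  0. ] op 0.014
shift cm [0.12 0.14 4.89] turn [-0.007  0.007 -0.006] after turn shift [0.09 0.1  4.89]
```

View pics/s10.png

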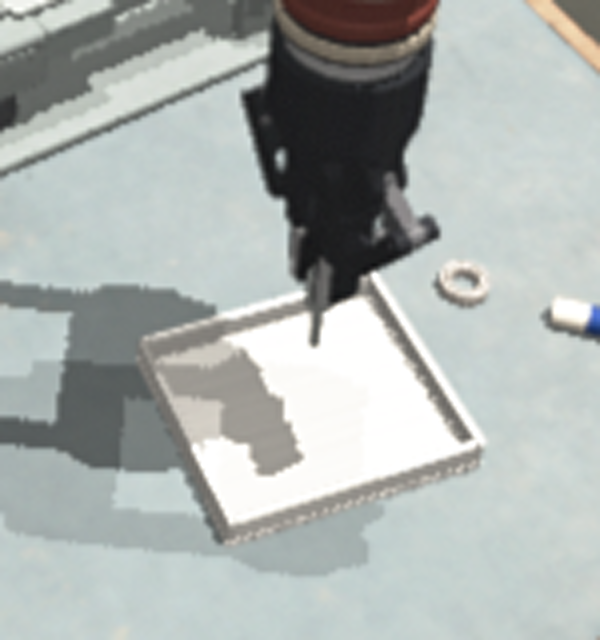

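Pin foot at (315,343) in the crop, above the tray. I'll lower it.

Request:
send_rows(
  series=[
    {"tx":0,"ty":0,"tz":2.5,"wx":0,"wy":0,"wz":0,"jaw":1},
    {"tx":0,"ty":0,"tz":1.5,"wx":0,"wy":0,"wz":0,"jaw":1},
    {"tx":0,"ty":0,"tz":0.5,"wx":0,"wy":0,"wz":0,"jaw":1},
    {"tx":0,"ty":0,"tz":0.2,"wx":0,"wy":0,"wz":0,"jaw":1},
  ],
)

```text
t: 8.28
tool_pos: [0.5524, -0.2872, 0.0543]
tool_rot: [-0.116, 3.119, -0.024]
contact_force: [0.1, -0.4, -0.6]
opening: 0.0138
```

```bash
python3 - <<'E'
from h import *
go([.545,-.283,.044])
im=ctrl.get_image("scene")[:,:,::-1]; cv2.imwrite("pics/s11.png",cv2.resize(im[230:350,260:380],None,fx=5,fy=5,interpolation=cv2.INTER_CUBIC))
E
```

```text
t 8.28 pos [ 0.5524 -0.2872  0.0543] F [ 0.1 -0.4 -0.6] op 0.0138
shift cm [0.72 0.49 1.01] turn [-0.016  0.019 -0.005] after turn shift [0.7  0.47 1.03]
```

View pics/s11.png

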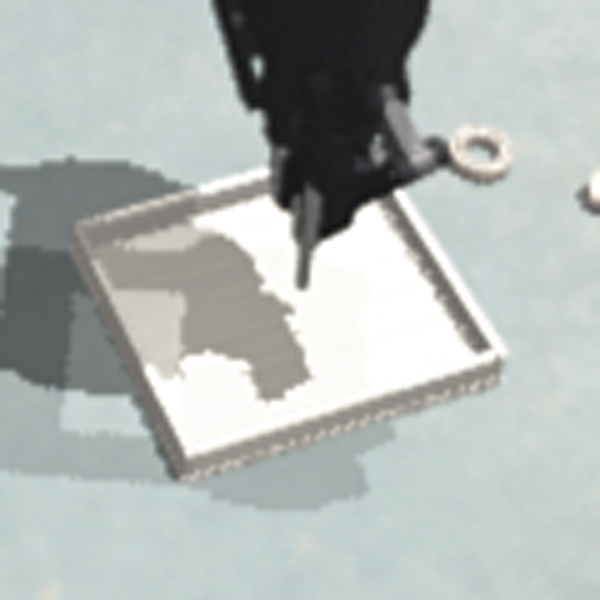

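Request:
send_rows(
  series=[
    {"tx":0.5,"ty":0.3,"tz":0.5,"wx":-0.016,"wy":0.019,"wz":0,"jaw":1},
    {"tx":0,"ty":0,"tz":0.5,"wx":0,"wy":0,"wz":0,"jaw":1},
    {"tx":0,"ty":0,"tz":0.2,"wx":0,"wy":0,"wz":0,"jaw":1},
    {"tx":0,"ty":0,"tz":0.2,"wx":0,"wy":0,"wz":0,"jaw":1},
  ],
)

```text
t: 8.82
tool_pos: [0.5477, -0.2851, 0.0407]
tool_rot: [-0.117, 3.139, -0.001]
contact_force: [-0.5, 0.2, -0.7]
opening: 0.0139
```

Request:
send_rows(
  series=[
    {"tx":0,"ty":0,"tz":0.2,"wx":0,"wy":0,"wz":0,"jaw":1},
    {"tx":0,"ty":0,"tz":0,"wx":0,"wy":0,"wz":0,"jaw":1},
  ],
)

```text
t: 9.07
tool_pos: [0.5475, -0.2849, 0.0383]
tool_rot: [-0.117, 3.139, -0.001]
contact_force: [0.1, 0.8, -1.0]
opening: 0.014
```

Touching or within about 1 mm of the floor. I'll open the jaws a moderate amount, then retreat.

Request:
send_rows(
  series=[
    {"tx":0,"ty":0,"tz":0,"wx":0,"wy":0,"wz":0,"jaw":0.6},
    {"tx":0,"ty":0,"tz":0,"wx":0,"wy":0,"wz":0,"jaw":0.5},
    {"tx":0,"ty":0,"tz":0,"wx":0,"wy":0,"wz":0,"jaw":0.5},
    {"tx":0,"ty":0,"tz":-1,"wx":0,"wy":0,"wz":0,"jaw":0.5},
    {"tx":0,"ty":0,"tz":-3,"wx":0,"wy":0,"wz":0,"jaw":0.5},
  ],
)

```text
t: 9.7
tool_pos: [0.5461, -0.284, 0.0775]
tool_rot: [0.117, -3.136, -0.004]
contact_force: [0.1, -0.4, -0.3]
opening: 0.0423
```

Request:
send_rows(
  series=[
    {"tx":0,"ty":0,"tz":-6,"wx":0,"wy":0,"wz":0,"jaw":0.5},
    {"tx":0,"ty":0,"tz":-6,"wx":0,"wy":0,"wz":0,"jaw":0.5},
    {"tx":0,"ty":0,"tz":0,"wx":0,"wy":0,"wz":0,"jaw":0.5},
  ],
)

```text
t: 10.07
tool_pos: [0.5479, -0.2851, 0.2066]
tool_rot: [-0.117, 3.137, -0.003]
contact_force: [-0.4, -0.6, 0.0]
opening: 0.0426
```

```bash
python3 - <<'E'
from h import *
go([.486,.010,.19])
im=ctrl.get_image("scene")[:,:,::-1]; cv2.imwrite("pics/s12.png",cv2.resize(im[150:350,200:390],None,fx=4,fy=4,interpolation=cv2.INTER_CUBIC)[:600])
im=ctrl.get_image("scene")[:,:,::-1]; cv2.imwrite("pics/s12t.png",cv2.resize(im[230:350,260:380],None,fx=5,fy=5,interpolation=cv2.INTER_CUBIC))
E
```

```text
t 10.07 pos [ 0.5479 -0.2851  0.2066] F [-0.4 -0.6  0. ] op 0.0426
shift cm [ 3.98 29.9   1.59] turn [-0.002  0.003 -0.005] after turn shift [ 3.84 29.91  1.66]
```

View pics/s12t.png

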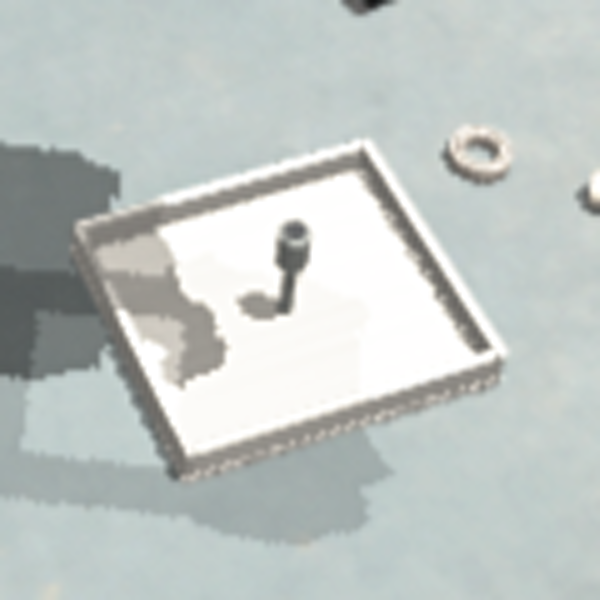

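View pics/s12.png

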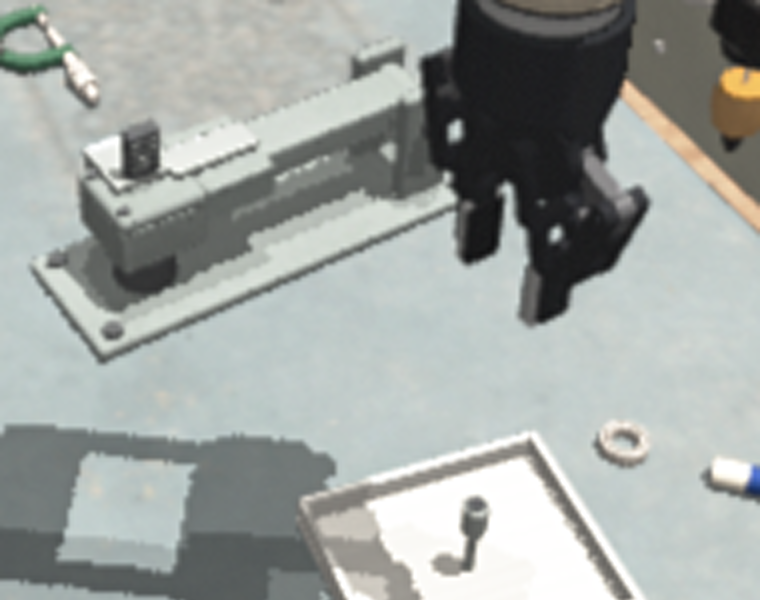

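```bash
python3 - <<'E'
from h import *
for z in(.19,.2,.21,.22,.23): print(z,proj("scene",[.548,-.285,z]),proj("scene",[.548,-.264,z]),proj("scene",[.548,-.306,z]))
E
```

```text
0.19 [324.17010275 233.63506942] [318.36083729 226.9201977 ] [330.16612042 240.56580616]
0.2 [324.6669253 230.047693 ] [318.80846316 223.3412267 ] [330.71510698 236.97134049]
0.21 [325.1709952  226.40798608] [319.26251559 219.71087251] [331.27223245 233.32358561]
0.22 [325.6824722 222.7147952] [319.72313397 216.02802058] [331.83767918 229.62134761]
0.23 [326.20152076 218.96693274] [320.19046176 212.29152389] [332.41163501 225.86339668]
```

Request:
send_rows(
  series=[
    {"tx":0.7,"ty":5,"tz":0,"wx":0,"wy":0,"wz":0,"jaw":0.5},
    {"tx":0.7,"ty":5.5,"tz":0,"wx":0,"wy":0,"wz":0,"jaw":0.5},
    {"tx":0.7,"ty":5.5,"tz":0,"wx":0,"wy":0,"wz":0,"jaw":0.5},
    {"tx":0.7,"ty":5.5,"tz":0,"wx":0,"wy":0,"wz":0,"jaw":0.5},
    {"tx":0.7,"ty":5,"tz":0,"wx":0,"wy":0,"wz":0,"jaw":0.5},
  ],
)

```text
t: 10.8
tool_pos: [0.4842, -0.0155, 0.1908]
tool_rot: [0.105, -3.117, -0.019]
contact_force: [0.5, -0.1, 0.1]
opening: 0.0426
```

```bash
python3 - <<'E'
from h import *
go([.486,.009,.14])
E
```

```text
t 10.8 pos [ 0.4842 -0.0155  0.1908] F [ 0.5 -0.1  0.1] op 0.0426
shift cm [-0.46  2.37  5.1 ] turn [ 0.013 -0.022 -0.012] after turn shift [-0.38  2.43  5.08]
```

Request:
send_rows(
  series=[
    {"tx":-0.4,"ty":2,"tz":0,"wx":0.013,"wy":-0.022,"wz":-0.012,"jaw":0.5},
    {"tx":0,"ty":0,"tz":0,"wx":0,"wy":0,"wz":0,"jaw":0.5},
    {"tx":0,"ty":0,"tz":3,"wx":0,"wy":0,"wz":0,"jaw":0.6},
    {"tx":0,"ty":0,"tz":1.5,"wx":0,"wy":0,"wz":0,"jaw":0.6},
    {"tx":0,"ty":0,"tz":0,"wx":0,"wy":0,"wz":0,"jaw":0.6},
  ],
)

```text
t: 11.42
tool_pos: [0.4815, 0.0071, 0.1374]
tool_rot: [0.13, -3.126, -0.002]
contact_force: [0.1, 0.5, -1.2]
opening: 0.0342
```

```bash
python3 - <<'E'
from h import *
go([.486,.009,.12])
im=ctrl.get_image("scene")[:,:,::-1]; cv2.imwrite("pics/s13.png",cv2.resize(im[130:210,200:280],None,fx=7,fy=7,interpolation=cv2.INTER_NEAREST))
E
```

```text
t 11.43 pos [0.4815 0.0071 0.1374] F [ 0.1  0.5 -1.2] op 0.0342
shift cm [-0.49  0.15  1.73] turn [ 0.002 -0.012  0.004] after turn shift [-0.47  0.15  1.74]
```

View pics/s13.png

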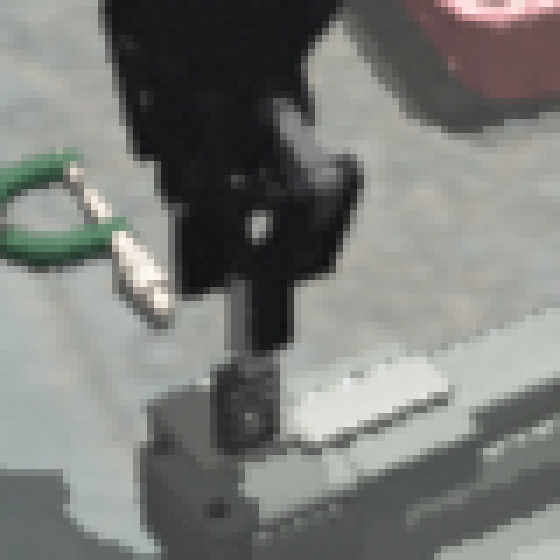

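Request:
send_rows(
  series=[
    {"tx":-0.45,"ty":0.15,"tz":0,"wx":0,"wy":-0.012,"wz":0,"jaw":0.6},
    {"tx":0,"ty":0,"tz":1,"wx":0,"wy":0,"wz":0,"jaw":0.6},
    {"tx":0,"ty":0,"tz":1,"wx":0,"wy":0,"wz":0,"jaw":0.6},
    {"tx":0,"ty":0,"tz":1,"wx":0,"wy":0,"wz":0,"jaw":0.6},
    {"tx":0,"ty":0,"tz":0.5,"wx":0,"wy":0,"wz":0,"jaw":0.6},
  ],
)

```text
t: 12.1
tool_pos: [0.4885, 0.0082, 0.1033]
tool_rot: [-0.129, 3.133, 0.001]
contact_force: [-0.1, 0.5, 0.2]
opening: 0.0342
```

```bash
python3 - <<'E'
from h import *
go([.486,.009,.09])
im=ctrl.get_image("scene")[:,:,::-1]; cv2.imwrite("pics/s14.png",cv2.resize(im[130:210,200:280],None,fx=7,fy=7,interpolation=cv2.INTER_NEAREST))
E
```

```text
t 12.1 pos [0.4885 0.0082 0.1033] F [-0.1  0.5  0.2] op 0.0342
shift cm [0.25 0.09 1.33] turn [0.001 0.006 0.003] after turn shift [0.24 0.09 1.33]
```

View pics/s14.png

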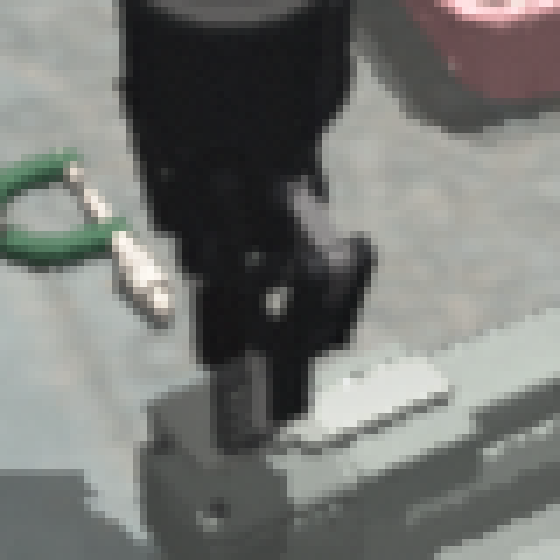

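Request:
send_rows(
  series=[
    {"tx":0.2,"ty":0.1,"tz":0.4,"wx":0,"wy":0,"wz":0,"jaw":0.6},
    {"tx":0,"ty":0,"tz":0.3,"wx":0,"wy":0,"wz":0,"jaw":0.6},
    {"tx":0,"ty":0,"tz":0.2,"wx":0,"wy":0,"wz":0,"jaw":0.6},
    {"tx":0,"ty":0,"tz":0,"wx":0,"wy":0,"wz":0,"jaw":0.6},
  ],
)

```text
t: 12.65
tool_pos: [0.4862, 0.0092, 0.0934]
tool_rot: [-0.129, 3.134, 0.001]
contact_force: [-0.4, 0.9, 0.2]
opening: 0.0341
```

```bash
python3 - <<'E'
from h import *
go([.486,.009,.09])
im=ctrl.get_image("scene")[:,:,::-1]; cv2.imwrite("pics/s15.png",cv2.resize(im[130:210,200:280],None,fx=7,fy=7,interpolation=cv2.INTER_NEAREST))
E
```

```text
t 12.65 pos [0.4862 0.0092 0.0934] F [-0.4  0.9  0.2] op 0.0341
shift cm [ 0.02 -0.02  0.34] turn [0.001 0.005 0.003] after turn shift [ 0.02 -0.02  0.34]
```

View pics/s15.png

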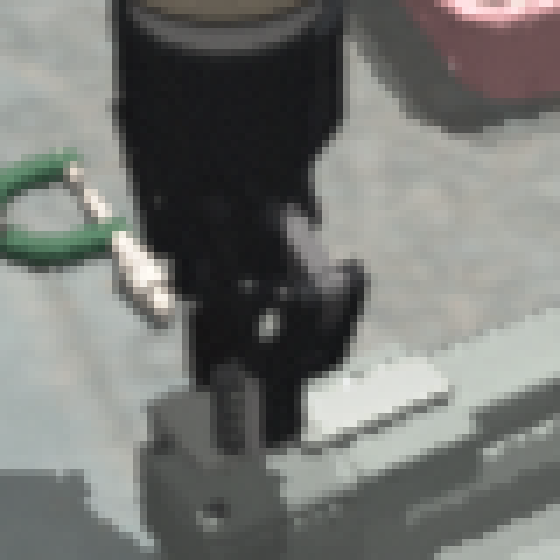

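Request:
send_rows(
  series=[
    {"tx":0,"ty":0,"tz":0,"wx":0,"wy":0,"wz":0,"jaw":1},
    {"tx":0,"ty":0,"tz":0,"wx":0,"wy":0,"wz":0,"jaw":1},
    {"tx":0,"ty":0,"tz":0,"wx":0,"wy":0,"wz":0,"jaw":1},
    {"tx":0,"ty":0,"tz":0,"wx":0,"wy":0,"wz":0,"jaw":1},
    {"tx":0,"ty":0,"tz":0,"wx":0,"wy":0,"wz":0,"jaw":1},
  ],
  squeeze=70,
)

```text
t: 13.32
tool_pos: [0.4866, 0.0085, 0.0941]
tool_rot: [-0.128, 3.133, -0.001]
contact_force: [0.3, -0.6, -0.5]
opening: 0.0104
```

```bash
python3 - <<'E'
from h import *
go([.486,.009,.09])
E
```

```text
t 13.32 pos [0.4866 0.0085 0.0941] F [ 0.3 -0.6 -0.5] op 0.0104
shift cm [0.05 0.05 0.41] turn [-0.001  0.006  0.003] after turn shift [0.05 0.05 0.41]
```

Request:
send_rows(
  series=[
    {"tx":0,"ty":0.4,"tz":0,"wx":0,"wy":0,"wz":0,"jaw":1},
    {"tx":0,"ty":0.4,"tz":0,"wx":0,"wy":0,"wz":0,"jaw":1},
    {"tx":0,"ty":0.3,"tz":0,"wx":0,"wy":0,"wz":0,"jaw":1},
    {"tx":0,"ty":0.2,"tz":0,"wx":0,"wy":0,"wz":0,"jaw":1},
  ],
)

```text
t: 13.82
tool_pos: [0.4856, 0.02, 0.0941]
tool_rot: [-0.128, 3.133, -0.009]
contact_force: [0.2, -6.9, -0.2]
opening: 0.0103
```

```bash
python3 - <<'E'
from h import *
go([.486-.0012,.009+.015,.094])
im=ctrl.get_image("scene")[:,:,::-1]; cv2.imwrite("pics/s16.png",cv2.resize(im[130:210,200:280],None,fx=7,fy=7,interpolation=cv2.INTER_NEAREST))
E
```

```text
t 13.82 pos [0.4856 0.02   0.0941] F [ 0.2 -6.9 -0.2] op 0.0103
shift cm [0.05 0.4  0.  ] turn [-0.006  0.006  0.003] after turn shift [0.05 0.4  0.01]
```

View pics/s16.png

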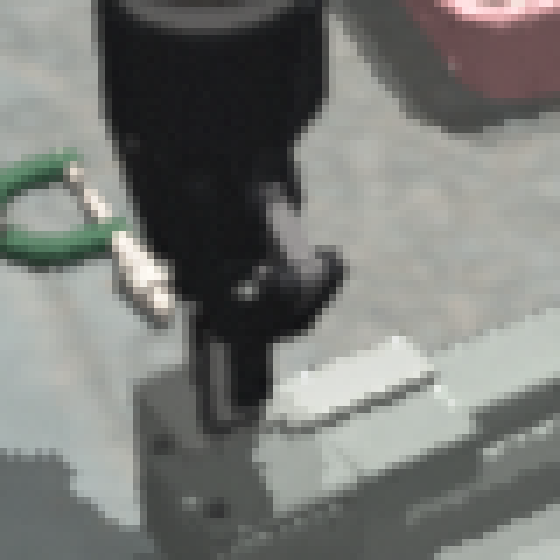

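Request:
send_rows(
  series=[
    {"tx":0,"ty":0.3,"tz":0,"wx":0,"wy":0,"wz":0,"jaw":1},
    {"tx":0,"ty":0.15,"tz":0,"wx":0,"wy":0,"wz":0,"jaw":1},
    {"tx":0,"ty":0,"tz":0,"wx":0,"wy":0,"wz":0,"jaw":1},
  ],
)

```text
t: 14.25
tool_pos: [0.4853, 0.023, 0.0941]
tool_rot: [-0.128, 3.133, -0.017]
contact_force: [0.9, -7.1, -0.8]
opening: 0.0106
```

Request:
send_rows(
  series=[
    {"tx":-0.05,"ty":0.05,"tz":-0.4,"wx":0,"wy":0.02,"wz":0,"jaw":1},
    {"tx":-0.09,"ty":0.05,"tz":-0.8,"wx":0,"wy":0.04,"wz":0,"jaw":1},
    {"tx":-0.09,"ty":0.05,"tz":-0.8,"wx":0,"wy":0.04,"wz":0,"jaw":1},
  ],
)

```text
t: 14.62
tool_pos: [0.4878, 0.0234, 0.113]
tool_rot: [0.122, -3.044, 0.029]
contact_force: [-0.0, -7.3, -2.3]
opening: 0.0107
```

```bash
cat >> h.py <<'E'
def ang():
    o=ctrl.get_obs(); R=Ro.from_rotvec(o["tool_rot"]).as_matrix(); z=R[:,2]; ex=np.array([np.cos(YAW),np.sin(YAW),0]); ey=np.array([-ex[1],ex[0],0])
    r=o["tool_pos"]-np.array([.685,.025,.075])
    print("t",round(o["t"],2),"pos",o["tool_pos"].round(4),"pitch",round(np.arctan2(-z@ex,-z[2]),3),"roll",round(z@ey,3),"hitch-x,y,z of r",(r@ex).round(4),(r@ey).round(4),r[2].round(4),"theta",round(np.arctan2(r[2],-r@ex)-np.arctan2(.019,.2),3),"rad",round(np.hypot(r@ex,r[2]),4),"F",o["contact_force"].round(1),"op",round(o["opening"],4))
E
python3 -c "
from h import *
ang()"
```

```text
t 14.62 pos [0.4878 0.0234 0.113 ] pitch 0.096 roll -0.015 hitch-x,y,z of r -0.1967 0.014 0.038 theta 0.096 rad 0.2003 F [-0.  -7.3 -2.3] op 0.0107
```

Request:
send_rows(
  series=[
    {"tx":-0.09,"ty":0.05,"tz":-0.8,"wx":0,"wy":0.04,"wz":0,"jaw":1},
    {"tx":-0.09,"ty":0.05,"tz":-0.8,"wx":0,"wy":0.04,"wz":0,"jaw":1},
    {"tx":-0.09,"ty":0.05,"tz":-0.8,"wx":0,"wy":0.04,"wz":0,"jaw":1},
  ],
)

```text
t: 15.0
tool_pos: [0.4937, 0.0243, 0.1364]
tool_rot: [0.115, -2.92, 0.04]
contact_force: [-0.5, -8.2, -0.4]
opening: 0.0102
```

```bash
python3 -c "
from h import *
ang()"
```

```text
t 15.0 pos [0.4937 0.0243 0.1364] pitch 0.22 roll -0.018 hitch-x,y,z of r -0.1908 0.0144 0.0614 theta 0.217 rad 0.2004 F [-0.5 -8.2 -0.4] op 0.0102
```

Request:
send_rows(
  series=[
    {"tx":-0.09,"ty":0.03,"tz":-0.8,"wx":0,"wy":0.04,"wz":0,"jaw":1},
    {"tx":-0.09,"ty":0.03,"tz":-0.8,"wx":0,"wy":0.04,"wz":0,"jaw":1},
    {"tx":-0.09,"ty":0.03,"tz":-0.8,"wx":0,"wy":0.04,"wz":0,"jaw":1},
    {"tx":-0.06,"ty":0.03,"tz":-0.6,"wx":0,"wy":0.03,"wz":0,"jaw":1},
  ],
)

```text
t: 15.5
tool_pos: [0.5054, 0.0251, 0.1652]
tool_rot: [0.107, -2.766, 0.051]
contact_force: [-1.5, -8.0, -0.1]
opening: 0.0107
```

```bash
python3 - <<'E'
from h import *
ang()
im=ctrl.get_image("scene")[:,:,::-1]; cv2.imwrite("pics/s17.png",cv2.resize(im[90:250,180:340],None,fx=4,fy=4,interpolation=cv2.INTER_CUBIC)[:600])
E
```

```text
t 15.5 pos [0.5054 0.0251 0.1652] pitch 0.375 roll -0.021 hitch-x,y,z of r -0.179 0.0143 0.0902 theta 0.372 rad 0.2005 F [-1.5 -8.  -0.1] op 0.0107
```

View pics/s17.png

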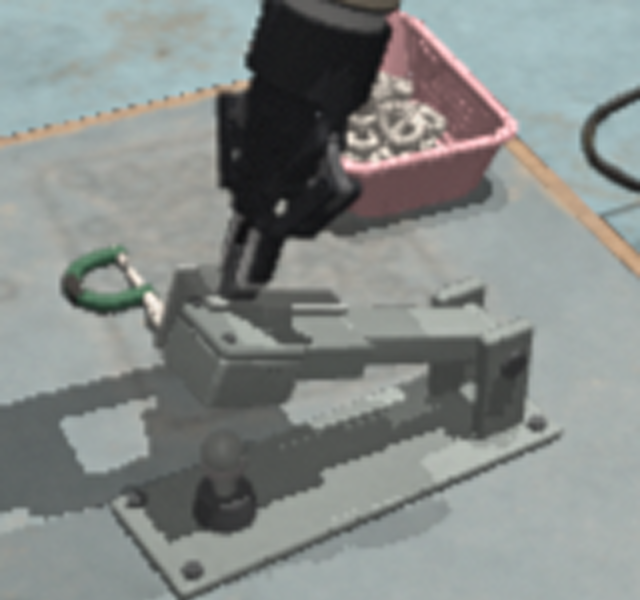

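The tongue is up: the ball shows bare at (222,460) in the crop, with the head clear above it. I'll let it settle, then check again.

Request:
send_rows(
  series=[
    {"tx":0,"ty":0.05,"tz":-0.1,"wx":0,"wy":0,"wz":0,"jaw":1},
    {"tx":0,"ty":0.05,"tz":0,"wx":0,"wy":0,"wz":0,"jaw":1},
    {"tx":0,"ty":0.05,"tz":0,"wx":0,"wy":0,"wz":0,"jaw":1},
    {"tx":0,"ty":0.05,"tz":0,"wx":0,"wy":0,"wz":0,"jaw":1},
  ],
)

```text
t: 16.05
tool_pos: [0.5057, 0.0254, 0.1658]
tool_rot: [0.107, -2.762, 0.053]
contact_force: [-0.6, -7.5, -0.2]
opening: 0.0107
```

```bash
python3 - <<'E'
from h import *
ang(); print(abs(ctrl.get_obs()["dq"]).max())
im=ctrl.get_image("scene")[:,:,::-1]; cv2.imwrite("pics/s18.png",cv2.resize(im[110:340,150:390],None,fx=2.5,fy=2.5,interpolation=cv2.INTER_CUBIC)[:600])
ang()
E
```

```text
t 16.05 pos [0.5057 0.0254 0.1658] pitch 0.378 roll -0.022 hitch-x,y,z of r -0.1787 0.0145 0.0908 theta 0.375 rad 0.2005 F [-0.6 -7.5 -0.2] op 0.0107
0.0035367395488722134
t 16.1 pos [0.5057 0.0254 0.1658] pitch 0.378 roll -0.022 hitch-x,y,z of r -0.1787 0.0145 0.0908 theta 0.375 rad 0.2005 F [-1.3 -6.9  0.2] op 0.0107
```

View pics/s18.png

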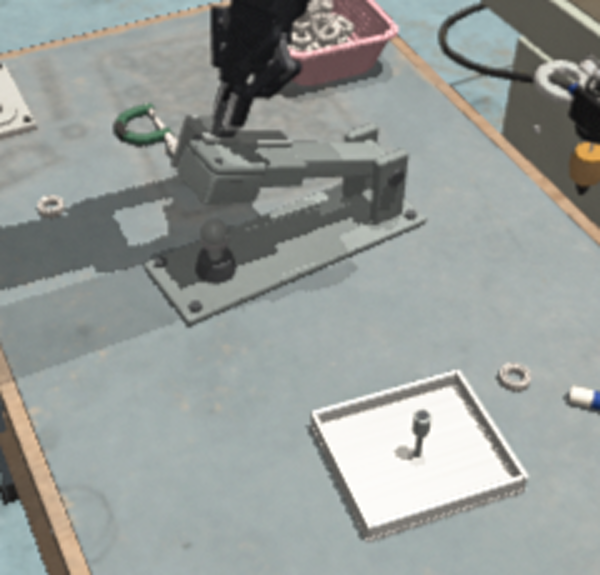

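```bash
python3 -c "
from h import *
print(ctrl.finish_job()); ang()"
```

```text
the job is handed in; nothing more can be done
None
the job is handed in; nothing more can be done
```

I carried out the whole task and handed it in at about 16 s, with the gripper still holding the tongue up. No verdict was reported.

**What I did**
- **Pin:** I pulled it straight out and let it go near the middle of the tray, where it stands upright.
- **Latch:** I gripped the tab, pulled it about 14.5 mm sideways with the tongue still down, and kept hold of it.
- **Tongue:** I lifted it by the tab along its hinge arc. The tool pose puts it at about 0.375 rad, or roughly 73 mm at the head.

**Last checks**
- The final picture shows the ball bare, the head up in the gripper and the pin standing in the tray. The micrometer and race look untouched, though I judged that by eye and did not measure it.
- The arm was still, with joint speeds below 0.004 rad/s. The jaws were steady at 10.7 mm on the tab, with about 7 N of latch spring force on the tool.

**What disagreed**
- The fingertips showed in the camera about 12 mm above the TCP height, where the description puts them 11 mm below it. I set the grasp heights from the pictures and the lack of contact force instead.
- The jaw opening read about 2 mm less than the known widths of the pin head and tab.
- The vertical force at the end read close to 0 N instead of the expected 3 N or so. The picture still shows the tongue raised and held.

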